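# Refit the bayonet lamp holder of a microscope light source

### The job

Fit the spare lamp holder into the open socket on top of the microscope light source: lift it out of the foam by its black wing grip, line its two lugs up with the slots, press it straight down against the spring until its flange sits flush on the collar, then twist it a quarter turn clockwise (seen from above) to the stop. Be gentle: nothing may touch or knock the glass lamp under the holder, do not force the holder into the socket, and leave the eyepiece, the specimens and the screwdriver alone. Finish while still holding it: keep your grip on the wing, with the holder pressed flush and turned to the stop, so that the thumbscrew in the collar can be tightened by someone else.

Things in the scene. Friction and masses are not known exactly. Their poses are not given: they have to be found in the camera images.
- lamp_holder: Loose lamp holder, about 150 g, upright in one of the two pockets of the spares case; it hangs there by its flange and draws straight up. From the top: black wing grip, aluminium flange 56 mm wide and 5 mm thick, white shank with two lugs, glass lamp. Origin: on the axis, in the plane of the flange's underside; z up, x along the wing and the lugs (a half turn makes no difference).
- lamp_wing: The black wing grip on top of the holder, part of it: 40 mm long (holder's x), 12 mm thick (y) and 30 mm high. Its origin is the point to grip, on the holder's axis, 27 mm above the flange's underside, 22 mm above its top and 8 mm below the wing's top; axes as the holder's.
- lug (a point): Centre of one of the two steel lugs, on either side of the axis along the holder's x, in line with the wing: each 8 mm wide, reaching 21 mm from the axis, from 9 to 15 mm below the flange's underside. They stick out of the white shank, 32 mm in diameter, which ends 22 mm below the flange's underside in a chamfered foot.
- lamp_glass: The glass lamp under the shank, part of the holder: 11 mm in diameter, from 25 to 52 mm below the flange's underside, on the axis. Its frame is the holder's own. Fragile: nothing may press on it.
- light_source: Microscope light source, a white box 220 mm (own x) by 170 mm (y), deck 116 mm high, standing fast on the bench. Its front with dial and light port faces its own -x. A round aluminium socket collar, 68 mm wide and 14 mm high, stands in the middle of the deck, with a small brass thumbscrew in its side between own +x and -y. Origin: centre of its underside.
- socket (a point): Centre of the collar's rim, the flat face on which the flange must sit, 130 mm above the bench; z up, x along the two slots. Bore 34 mm wide; the well below has room for the glass. Under the lip (6 mm thick) the lugs can turn clockwise seen from above to a stop 4 degrees past the quarter turn (the other way only 5 degrees), but only while the flange is less than 3 mm above the rim.
- slot (a point): Middle of one of the two slots at the rim; they lie on either side of the axis along the socket's x, 11.5 mm wide, reach 22 mm from the axis and go through the lip.
- contact_ring (a joint): Brass contact ring on a spring in the socket (m; 0 = up, grows as it is pressed, end stop 0.0115). The shank's foot meets it when the flange is 10 mm above the rim; it pushes up with 3 N at first and 8 N with the flange flush (0.010). Let go, the holder rises until its lugs meet the lip, 3 mm off the rim: it must be held down to stay flush.
- spares_case: Foam-lined open case, fixed, 138 by 238 mm, foam top 85 mm high, with two round pockets 47 mm wide and 72 mm deep, 55 mm either side of its centre along own y: the lamp holder is in one, an eyepiece in the other. Origin: centre of its underside.
- eyepiece: Black microscope eyepiece, 52 mm across, 28 mm above the foam: leave alone. Origin on its axis at the height of the foam's top.
- specimen0: Black resin-mounted metal specimen, a disc 30 mm in diameter and 18 mm high, on the bench: leave alone. Origin: centre of its underside.
- specimen1: The same as specimen0.
- screwdriver: Screwdriver, 190 mm long, lying on the bench: leave alone. Origin: under its middle.
Not all that is in view belongs to the job. There is more than one size of the lamp_holder; the job needs the middle-sized.

How it is judged:
By the outcome, as a careful person would: the job done as asked, in the order asked, and still so for the second after the job is handed in, while the arm keeps its last pose, push and grip.
It also fails if it takes over 54 s, if anything falls off the work surface, if the arm or the gripper's body presses on something with over 40 N, if the wrist force passes 120 N, or if a joint passes its speed limit or range.

### The arm

A 6-joint arm with a two-finger parallel gripper is mounted at the origin on the work surface. World frame = base frame: x ahead of the robot, y to its left, z up, the work surface at z = 0. Lengths are in m, angles in degrees, forces in N, time in s.
With the tool pointing down it reaches from about 0.4 to 0.825 m from the base axis. Payload 7 kg.
Tool frame: the origin (TCP) lies midway between the tips of the shut fingers; the grasp point (between the pads) lies 19 mm behind it (arm.hold_point_z is the distance from the TCP to the grasp point, in m); z points along the fingers, y is the line along which they close (so a half turn about z gives the same grasp; the last joint's range is limited). The gripper opens to 85 mm and grips with 20 to 120 N. Pads are 22 mm wide; open, the fingers measure 114 mm over their backs; the gripper's body (76 mm by 85 mm) begins 54 mm behind the grasp point. The pads swing forward as they close: fully open they stand 13 mm farther back than shut.
Start: joints at [89.731, 20.546, 0.682, 0, -70.136, -16.507], TCP at [0.195, 0.646, 0.231] pointing down, gripper open.
Joint ranges: [-176.03, 176.03], [-82.01, 121.73], [-58.28, 71.71], [-173.87, 95.51], [-174.79, -0.11], [-173.66, 173.66]. Speed limits (degrees/s): [136.94, 136.94, 172.46, 180, 180, 180].

### API

Orientations are given as a 3x3 rotation matrix whose columns are the frame's x, y, z axes.
In Python, from workcell import arm, vision gives the robot as it stands.
- The arm moves only by the shell command python3 -m creep 'ROWS' [FORCE]. ROWS is JSON, a list of rows, each an object of numbers: "grip": the opening, from 0 (shut) to 1 (fully open); "dx", "dy", "dz": the shift along the tool's x, y, z normalised to -1 to 1, where 1 is 0.3 m; "yaw": the turn about the tool's z normalised to -1 to 1, where 1 is 60 degrees. In form: [{"grip": .., "dx": .., "dy": .., "dz": .., "yaw": ..}, ...]. A call has 1 to 10 rows; each row shifts and turns the commanded pose from where the row before left it, along the tool's axes as they then stand; what a row does not reach is not made up. A row lasts 1/12 s, in which the tool goes at most 41.7 mm and 7.16 degrees, less where a joint would pass 70% of its speed; a pose out of reach is approached as far as the arm can. A call with a number of a shift or a turn outside -1 to 1 is refused whole. A call with a gripper value outside its range is refused whole. The fingers move at their own pace and stop on an object; FORCE is the grip in N (left out, the last holds). Time passes only in rows, so rows that do not move let the fingers close. It gives the time, the measured TCP pose, the force, the opening and the grip force at its end, in the units of the state.
- arm.observe(): the state, without advancing time (a new reading comes with each control period).
- vision.read_camera(name): name is "side" or "top"; returns a dict with "color" (480x640x3 uint8, red, green, blue), "z_map" (480x640 float32, m along the optical axis (not along the pixel's ray), 0 where there is no reading), "fx", "fy", "cx", "cy" (pixels), "k1" (the pictures are not rectified: a ray, as slopes to the right and down, at radius r is drawn at 1 + k1 r^2 times it, then the intrinsics apply), "extrinsics" (4x4, takes a point from camera to world coordinates). Camera axes: x right, y down, z forward; pixel columns grow to the right and rows downward; lengths in m; the calibration is good to about 2 mm. A picture is of the moment at which its call begins.
- arm.job_done(): hands the job in; it is judged then, once.
The state is a dict: "clock": time; "joint_positions": joint angles; "joint_vel": joint speeds; "tau": joint torques, N m; "tcp_pos": TCP position; "orientation": TCP orientation; "ft_force": force on the tool from outside, world axes, zero at the start; "torque": the same for the moment, N m; "opening": finger opening in m; "finger_force": force on a finger pad.
Only numpy, scipy, OpenCV 4.12 (cv2) and the standard library are available. Lean on these libraries where they do the work, as an engineer would, in place of code of your own. Each camera call takes 0.05 s, during which the arm holds its last target. There are 200 camera calls.

## Working session

There is one attempt and no reset: what is moved stays moved. The work goes in short steps, Python scripts to look and compute and a shell command to move; the robot and the scene stay as the last step left them, time stands still between calls to the robot, and variables do not carry over. Pictures are saved under pics/ and viewed, at most 10 in all, crops included, and the job is handed in when it is done.

```bash
mkdir -p pics; ls
cat > h.py <<'E'
import numpy as np,cv2
from workcell import arm,vision
def snap(n):
    c=vision.read_camera(n); np.savez(f'{n}.npz',**c); return c
def K(c): return np.array([[c['fx'],0,c['cx']],[0,c['fy'],c['cy']],[0,0,1.]]),np.array([c['k1'],0,0,0,0.])
def rays(c,uv):
    k,d=K(c); s=cv2.undistortPoints(np.float64(uv).reshape(-1,1,2),k,d)[:,0]
    T=c['extrinsics']; return T[:3,3],np.c_[s,np.ones(len(s))]@T[:3,:3].T
def onplane(c,uv,z):
    o,r=rays(c,uv); return o+r*((z-o[2])/r[:,2])[:,None]
def cloud(c):
    v,u=np.mgrid[:480,:640]; o,r=rays(c,np.c_[u.ravel(),v.ravel()])
    return (o+r*c['z_map'].reshape(-1,1)).reshape(480,640,3)
def proj(c,P):
    T=np.linalg.inv(c['extrinsics']);k,d=K(c)
    return cv2.projectPoints(np.float64(P).reshape(-1,1,3),cv2.Rodrigues(T[:3,:3])[0],T[:3,3],k,d)[0][:,0]
E
python3 - <<'E'
from h import *
for n in('top','side'):
    c=snap(n); cv2.imwrite(f'pics/{n}0.png',c['color'][...,::-1]); print(n,c['extrinsics'].round(3).tolist(),c['fx'],c['k1'])
print(arm.observe())
E
```

```text
pics
top [[-0.027, -0.988, 0.151, 0.439], [-0.999, 0.029, 0.013, 0.059], [-0.017, -0.151, -0.988, 1.063], [0.0, 0.0, 0.0, 1.0]] 469.4928737491379 -0.045023881082539324
side [[0.823, -0.417, 0.386, 0.251], [-0.568, -0.598, 0.566, -0.458], [-0.005, -0.685, -0.729, 0.8], [0.0, 0.0, 0.0, 1.0]] 535.7213619609514 -0.033415436115647554
{'clock': 0.1, 'joint_positions': array([ 8.97308024e+01,  2.05871028e+01,  6.39434972e-01, -1.76203409e-02,
       -7.01361261e+01, -1.65068298e+01]), 'joint_vel': array([ 0.01917256, -0.04372928,  0.11699635,  0.09079729, -0.02783617,
       -0.00146865]), 'tau': array([-1.49011499e-03, -5.84767163e+01,  2.94108528e+01,  6.95465416e+00,
       -3.14397243e-03,  6.15442929e-06]), 'tcp_pos': array([0.19472862, 0.64585347, 0.23046345]), 'orientation': array([[ 9.57410139e-01, -2.88731257e-01, -2.96103534e-04],
       [-2.88731376e-01, -9.57409034e-01, -1.46108925e-03],
       [ 1.38369938e-04,  1.48435604e-03, -9.99998889e-01]]), 'ft_force': array([-0.11363752, -0.21039203, -0.98543795]), 'torque': array([0.02417115, 0.00186104, 0.03580691]), 'finger_force': 0.0, 'opening': 0.08558991965458707}
```

View pics/top0.png

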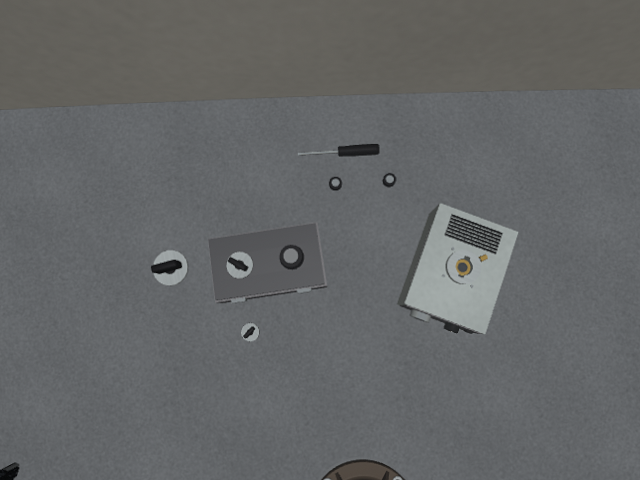

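View pics/side0.png

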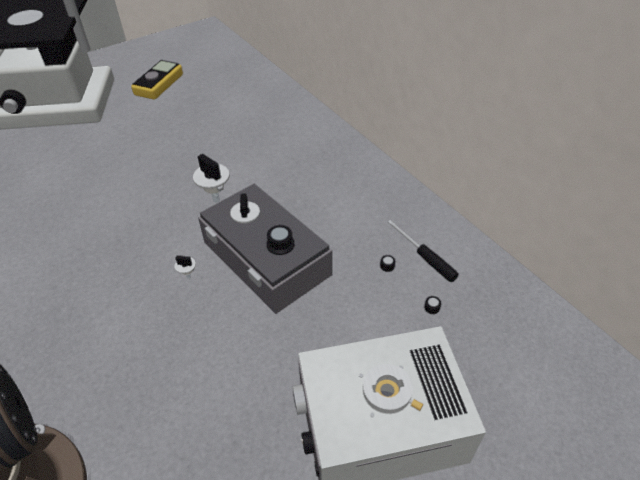

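Top view: the middle-sized holder is in the case at (239,265), with its wing slanted. The eyepiece is at (291,257) and the socket collar at (461,267). The side view shows them at (245,211), (280,239) and (388,388). Next I'll enlarge the details.

Run:
```python
from h import *
L=lambda n:dict(np.load(n+'.npz'))
t,s=L('top'),L('side')
def cr(c,u,v,r=25): return cv2.resize(c['color'][v-r:v+r,u-r:u+r,::-1],(390,290) if 0 else (300,300),interpolation=cv2.INTER_CUBIC)
cv2.imwrite('pics/crops.png',np.vstack([np.hstack([cr(t,239,265),cr(t,461,267)]),np.hstack([cr(s,245,208),cr(s,388,388,35)])]))
for n,c,(u,v) in(('top',t,(239,265)),('side',s,(245,208))):
    P=cloud(c); r=22
    w=P[v-r:v+r,u-r:u+r].reshape(-1,3); col=c['color'][v-r:v+r,u-r:u+r].reshape(-1,3).astype(int)
    uu=np.stack(np.meshgrid(np.arange(u-r,u+r),np.arange(v-r,v+r)),-1).reshape(-1,2)
    m=col.min(1)>130; 
    cnt=cv2.convexHull(uu[m].astype(np.float32)); p=onplane(c,cnt[:,0],.09)
    (x,y),R=cv2.minEnclosingCircle(p[:,:2].astype(np.float32)); print(n,'flange',x,y,R, 'z',np.median(w[m,2]))
    b=(col.max(1)<45)&(w[:,2]>.107)
    q=w[b]; print('wing',len(q),q.mean(0),np.percentile(q[:,2],[50,90]))
    q=q[:,:2]-q[:,:2].mean(0); e=np.linalg.svd(q,full_matrices=0)[2][0]; print('ang',np.degrees(np.arctan2(e[1],e[0]))%180)
for n,c,(u,v) in(('top',t,(461,267)),('side',s,(388,388))):
    P=cloud(c); r=40; w=P[v-r:v+r,u-r:u+r].reshape(-1,3)
    m=(w[:,2]>.124)&(w[:,2]<.138)
    print(n,'collar',m.sum(),w[m].mean(0), (w[m].max(0)+w[m].min(0))/2,np.ptp(w[m],axis=0))
```

```text
top flange 0.5368221998214722 0.2445378303527832 0.027463115751743317 z 0.0911796448169021
wing 102 [0.53425541 0.24054699 0.12947922] [0.120282   0.12301584]
ang 61.57257860286791
side flange 0.547926664352417 0.27469706535339355 0.06020508334040642 z 0.09081302501130556
wing 107 [0.53397774 0.23746195 0.11924188] [0.12067131 0.1228342 ]
ang 60.25013169853088
top collar 727 [ 0.51685764 -0.21189391  0.13028274] [ 0.51625851 -0.21750428  0.12977743] [0.0662906  0.0841076  0.01142548]
side collar 1537 [ 0.51485396 -0.21530426  0.13057923] [ 0.51479082 -0.21869839  0.12910574] [0.06910355 0.08318441 0.01019567]
```

View pics/crops.png

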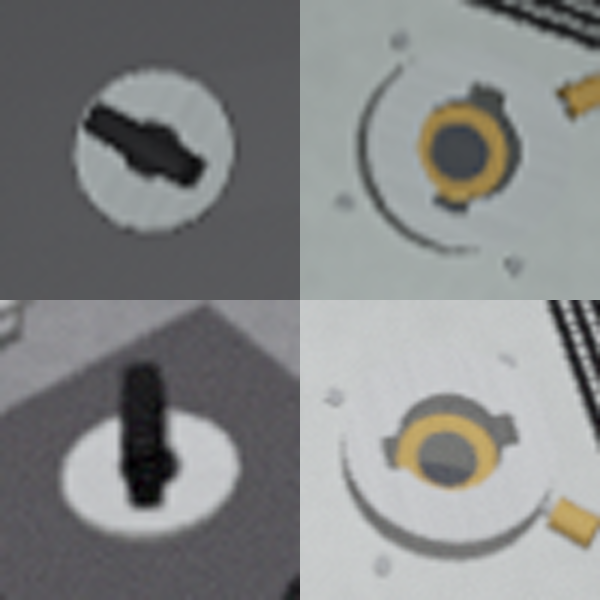

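Enlarged crops: the holder's wing lies at about 61° in the world frame. The socket slots are at about top px (467,258) and (461,276), and side px (402,383) and (374,388). Now the precise fits.

```bash
cat >> h.py <<'E'
def comp(m,u,v,r):
    k=np.zeros(m.shape,np.uint8); cv2.circle(k,(int(u),int(v)),r,1,-1); m=(m&(k>0)).astype(np.uint8)
    n,l,st,_=cv2.connectedComponentsWithStats(m); return l==1+np.argmax(st[1:,4])
def edge(m):
    return max(cv2.findContours(m.astype(np.uint8),cv2.RETR_EXTERNAL,cv2.CHAIN_APPROX_NONE)[0],key=len)[:,0]
def fit(p,R=None,tol=.0012,it=30):
    from scipy.optimize import least_squares as ls
    f=lambda q:np.hypot(*(p[:,:2]-q[:2]).T)-(R or q[2])
    q=ls(f,[*p[:,:2].mean(0),R or .03],loss='soft_l1',f_scale=.0005).x
    return q,np.sqrt(np.mean(np.clip(f(q),-.002,.002)**2))
E
python3 - <<'E'
from h import *
for n,hu,su,rr in(('top',(239,265),(461,267),12),('side',(245,212),(388,388),19)):
    c=dict(np.load(n+'.npz')); col=c['color'].astype(int)
    big=cv2.resize(c['color'],None,fx=4,fy=4,interpolation=cv2.INTER_CUBIC).astype(int)
    to=lambda e:(e+.5)/4-.5
    m=comp(big.min(2)>140,hu[0]*4,hu[1]*4,18*4); e=to(edge(m)); print(n,'flange top',fit(onplane(c,e,.09)),fit(onplane(c,e,.09),.028))
    w=comp((big.max(2)<60)&1>0,hu[0]*4,(hu[1]-4*(n=='side'))*4,60)
    if n=='top':
        r=cv2.minAreaRect(onplane(c,to(edge(w)),.12)[:,:2].astype(np.float32)*1000); print('wing',r)
    op=comp((big[...,2]<140)|(big[...,0]-big[...,2]>40),su[0]*4,su[1]*4,rr*4)
    p=onplane(c,to(edge(op)),.13)[:,:2]
    q,s=fit(p,.017); d=p-q[:2]; a=np.arctan2(d[:,1],d[:,0]); R=np.hypot(*d.T)
    o=R>.019; print('bore',q,s,'Rfree',fit(p)[0],'maxR',R.max(), 'slot axis',np.degrees(np.angle(np.mean(np.exp(2j*a[o])))/2), np.degrees(np.sort(a[o]))[::6].round())
    A=cv2.minAreaRect((p*1000).astype(np.float32)); print(A)
E
```

```text
top flange top (array([0.53709508, 0.24472304, 0.02597209]), np.float64(0.001343546159949147)) (array([0.53787087, 0.24572308, 0.028     ]), np.float64(0.0016680332653751045))
wing ((535.2192993164062, 242.54080200195312), (42.59654235839844, 16.566221237182617), 70.12873840332031)
bore [ 0.51630345 -0.21069138  0.017     ] 0.001126758640183521 Rfree [ 0.51631318 -0.21067905  0.01751263] maxR 0.02264831096445159 slot axis -21.82414450221975 [-42. -31. -22. -13.  -6. 140. 146. 154. 162. 170. 175.]
((515.980224609375, -209.81976318359375), (35.51395034790039, 38.275936126708984), 28.517229080200195)
side flange top (array([0.53667016, 0.24535883, 0.02763225]), np.float64(0.0012796654292155428)) (array([0.53673409, 0.2455575 , 0.028     ]), np.float64(0.0012234199939752087))
bore [ 0.51594694 -0.21019316  0.017     ] 0.001204475660604147 Rfree [ 0.51598358 -0.21022614  0.0165965 ] maxR 0.021798029745767215 slot axis -22.238466191104067 [-36. -34. -28. -22. -16. -10.  -8. 143. 150. 156. 162. 168. 172.]
((516.2470092773438, -210.1651153564453), (32.882408142089844, 37.78208923339844), 28.552841186523438)
```

```bash
python3 -m creep '[{"grip":1,"dx":0.1056,"dy":0.0678,"dz":0,"yaw":0},{"grip":1,"dx":0.1056,"dy":0.0678,"dz":0,"yaw":0},{"grip":1,"dx":0.1056,"dy":0.0678,"dz":0,"yaw":0},{"grip":1,"dx":0.1056,"dy":0.0678,"dz":0,"yaw":0},{"grip":1,"dx":0.1056,"dy":0.0678,"dz":0,"yaw":0},{"grip":1,"dx":0.1056,"dy":0.0678,"dz":0,"yaw":0},{"grip":1,"dx":0.1056,"dy":0.0678,"dz":0,"yaw":0},{"grip":1,"dx":0.1056,"dy":0.0678,"dz":0,"yaw":0},{"grip":0.6,"dx":0.1056,"dy":0.0678,"dz":0,"yaw":0},{"grip":0.6,"dx":0.1056,"dy":0.0678,"dz":0,"yaw":0}]' 50
python3 -m creep '[{"grip":0.6,"dx":0,"dy":0,"dz":0,"yaw":-0.117},{"grip":0.6,"dx":0,"dy":0,"dz":0,"yaw":-0.117},{"grip":0.6,"dx":0,"dy":0,"dz":0,"yaw":-0.117},{"grip":0.6,"dx":0,"dy":0,"dz":0,"yaw":-0.117},{"grip":0.6,"dx":0,"dy":0,"dz":0,"yaw":-0.117},{"grip":0.6,"dx":0,"dy":0,"dz":0,"yaw":-0.117},{"grip":0.6,"dx":0,"dy":0,"dz":0,"yaw":-0.117},{"grip":0.6,"dx":0,"dy":0,"dz":0,"yaw":-0.117},{"grip":0.6,"dx":0,"dy":0,"dz":0,"yaw":-0.117},{"grip":0.6,"dx":0,"dy":0,"dz":0,"yaw":-0.117}]'
cat >> h.py <<'E'
def plan(x,y,z,ang):
    o=arm.observe(); R=o['orientation']; d=np.array([x,y,z])-o['tcp_pos']; a=np.degrees(np.arctan2(R[1,0],R[0,0]))
    print('tcp',o['tcp_pos'].round(4),'ang',a.round(2),'j',o['joint_positions'].round(1),'F',o['ft_force'].round(1),'open',o['opening'].round(4),'t',o['clock'])
    print('tool shift norm',(R.T@d/.3).round(4),'mm',np.linalg.norm(d)*1000,'yaw norm',((a-ang+180)%360-180)/60)
E
python3 -c "
from h import *
plan(.537,.245,.231,60.5)"
```

```text
clock: 0.93
tcp_pos: [0.4401, 0.3584, 0.2312]
orientation: [[0.957, -0.288, -0.0], [-0.288, -0.957, -0.0], [-0.0, 0.0, -1.0]]
ft_force: [0.7, -0.2, -0.0]
opening: 0.0637
finger_force: 0.0
clock: 1.77
tcp_pos: [0.4393, 0.3598, 0.2309]
orientation: [[0.591, 0.807, -0.001], [0.807, -0.591, -0.001], [-0.001, -0.0, -1.0]]
ft_force: [-0.3, 0.3, -0.0]
opening: 0.0512
finger_force: 0.0Traceback (most recent call last):
  File "<string>", line 3, in <module>
    plan(.537,.245,.231,60.5)
    ~~~~^^^^^^^^^^^^^^^^^^^^^
  File "h.py", line 29, in plan
    print('tcp',o['tcp_pos'].round(4),'ang',a.round(2),'j',o['joint_positions'].round(1),'F',o['ft_force'].round(1),'open',o['opening'].round(4),'t',o['clock'])
                                                                                                                           ^^^^^^^^^^^^^^^^^^
AttributeError: 'float' object has no attribute 'round'
```

```bash
sed -i "s/o\['opening'\].round(4)/round(o['opening'],4)/" h.py; python3 -m creep '[{"grip":0.6,"dx":-0.0233,"dy":0.0978,"dz":0,"yaw":0},{"grip":0.6,"dx":-0.0233,"dy":0.0978,"dz":0,"yaw":0},{"grip":0.6,"dx":-0.0233,"dy":0.0978,"dz":0,"yaw":0},{"grip":0.6,"dx":-0.0233,"dy":0.0978,"dz":0,"yaw":0},{"grip":0.6,"dx":-0.0233,"dy":0.0978,"dz":0,"yaw":0},{"grip":0.6,"dx":0,"dy":0,"dz":0.08,"yaw":-0.112},{"grip":0.6,"dx":0,"dy":0,"dz":0.08,"yaw":0},{"grip":0.6,"dx":0,"dy":0,"dz":0.08,"yaw":0},{"grip":0.6,"dx":0,"dy":0,"dz":0,"yaw":0},{"grip":0.6,"dx":0,"dy":0,"dz":0,"yaw":0}]'
python3 - <<'E'
from h import *
plan(.537,.245,.095,60.5)
c=snap('side'); cv2.imwrite('pics/s1.png',cv2.resize(c['color'][130:270,160:340,::-1],(720,560),interpolation=cv2.INTER_CUBIC))
E
```

```text
clock: 2.6
tcp_pos: [0.5359, 0.2439, 0.1584]
orientation: [[0.498, 0.867, -0.002], [0.867, -0.498, -0.002], [-0.003, -0.001, -1.0]]
ft_force: [0.7, -0.8, 0.2]
opening: 0.0512
finger_force: 0.0
tcp [0.5359 0.2439 0.1584] ang 60.14 j [ 43.5  15.9 -16.1   0.  -58.2 106.6] F [ 0.7 -0.8  0.2] open 0.0512 t 2.6
tool shift norm [0.0058 0.0016 0.2112] mm 63.38830963236246 yaw norm -0.006018251105681808
```

View pics/s1.png

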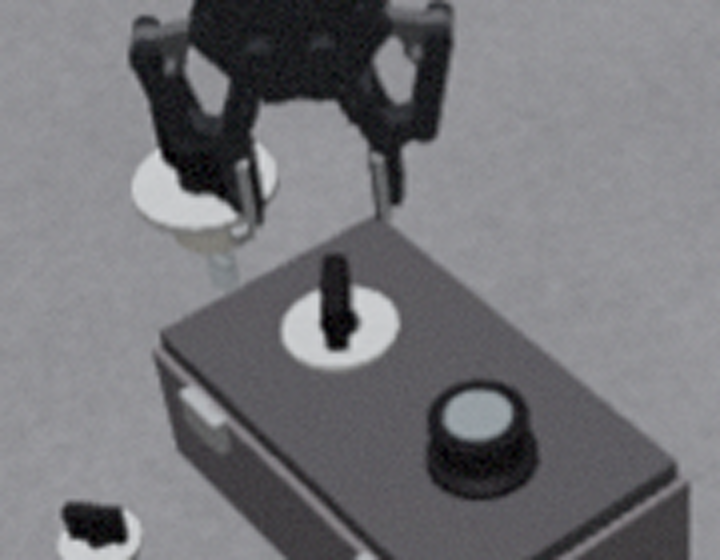

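Crop: the open fingers at (250,195) and (380,185) straddle the wing at (337,300) with the pads parallel to it. Descending.

```bash
python3 -m creep '[{"grip":0.6,"dx":0.003,"dy":0.001,"dz":0.05,"yaw":-0.006},{"grip":0.6,"dx":0.003,"dy":0.0006,"dz":0.05,"yaw":0},{"grip":0.6,"dx":0,"dy":0,"dz":0.05,"yaw":0},{"grip":0.6,"dx":0,"dy":0,"dz":0.04,"yaw":0},{"grip":0.6,"dx":0,"dy":0,"dz":0.02,"yaw":0},{"grip":0.6,"dx":0,"dy":0,"dz":0,"yaw":0},{"grip":0.6,"dx":0,"dy":0,"dz":0,"yaw":0}]'
python3 -m creep '[{"grip":0.45,"dx":0,"dy":0,"dz":0,"yaw":0},{"grip":0.4,"dx":0,"dy":0,"dz":0,"yaw":0},{"grip":0.35,"dx":0,"dy":0,"dz":0,"yaw":0},{"grip":0.3,"dx":0,"dy":0,"dz":0,"yaw":0},{"grip":0.25,"dx":0,"dy":0,"dz":0,"yaw":0},{"grip":0.25,"dx":0,"dy":0,"dz":0,"yaw":0}]'
python3 - <<'E'
from h import *
plan(.537,.245,.095,60.5)
c=snap('side'); cv2.imwrite('pics/s2.png',cv2.resize(c['color'][150:270,180:330,::-1],(750,600),interpolation=cv2.INTER_CUBIC))
E
```

```text
clock: 3.23
tcp_pos: [0.5384, 0.2465, 0.0976]
orientation: [[0.492, 0.871, 0.001], [0.871, -0.492, 0.001], [0.001, 0.001, -1.0]]
ft_force: [0.1, 0.4, 0.0]
opening: 0.0512
finger_force: 0.0
clock: 3.73
tcp_pos: [0.5378, 0.2459, 0.0965]
orientation: [[0.492, 0.87, 0.0], [0.87, -0.492, 0.0], [0.0, 0.0, -1.0]]
ft_force: [-0.4, -0.5, 0.8]
opening: 0.0213
finger_force: 0.0
tcp [0.5378 0.2459 0.0965] ang 60.5 j [ 43.5  19.6 -20.    0.  -50.4 107. ] F [-0.4 -0.5  0.8] open 0.0213 t 3.7333
tool shift norm [-0.0039 -0.0008  0.0049] mm 1.8967100813517601 yaw norm 2.4722974933411025e-05
```

View pics/s2.png

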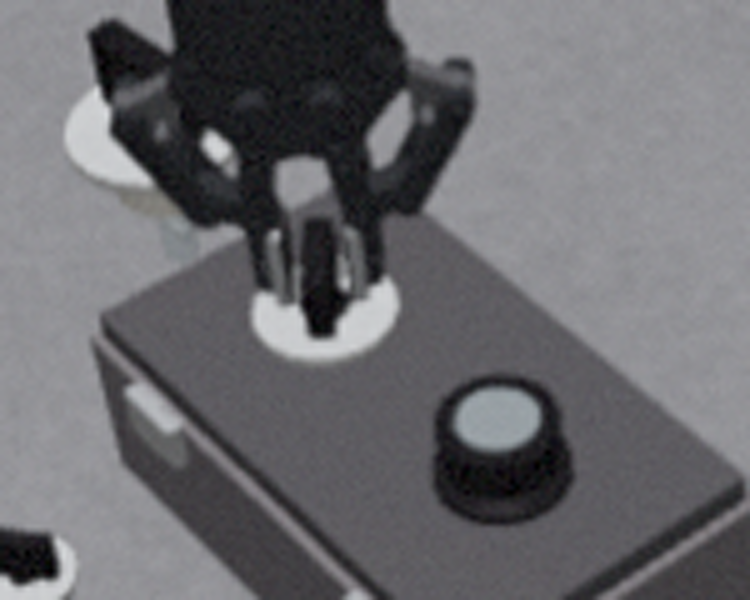

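The wing at (320,280) is centred between the pads at (285,265) and (355,265). Closing and lifting.

```bash
python3 -m creep '[{"grip":0.2,"dx":0,"dy":0,"dz":0,"yaw":0},{"grip":0.15,"dx":0,"dy":0,"dz":0,"yaw":0},{"grip":0.1,"dx":0,"dy":0,"dz":0,"yaw":0},{"grip":0,"dx":0,"dy":0,"dz":0,"yaw":0},{"grip":0,"dx":0,"dy":0,"dz":0,"yaw":0},{"grip":0,"dx":0,"dy":0,"dz":0,"yaw":0}]' 70
python3 -m creep '[{"grip":0,"dx":0,"dy":0,"dz":-0.02,"yaw":0},{"grip":0,"dx":0,"dy":0,"dz":-0.04,"yaw":0},{"grip":0,"dx":0,"dy":0,"dz":-0.06,"yaw":0},{"grip":0,"dx":0,"dy":0,"dz":-0.08,"yaw":0},{"grip":0,"dx":0,"dy":0,"dz":-0.08,"yaw":0},{"grip":0,"dx":0,"dy":0,"dz":-0.08,"yaw":0},{"grip":0,"dx":0,"dy":0,"dz":-0.04,"yaw":0},{"grip":0,"dx":0,"dy":0,"dz":0,"yaw":0},{"grip":0,"dx":0,"dy":0,"dz":0,"yaw":0}]'
python3 -c "
from h import *
plan(.516,-.2105,.215,-22)"
```

```text
clock: 4.28
tcp_pos: [0.5378, 0.2459, 0.0965]
orientation: [[0.492, 0.87, 0.0], [0.87, -0.492, 0.0], [0.0, 0.0, -1.0]]
ft_force: [-1.0, -0.8, 3.4]
opening: 0.0103
finger_force: 68.8
clock: 5.03
tcp_pos: [0.5376, 0.246, 0.2165]
orientation: [[0.493, 0.87, 0.0], [0.87, -0.493, 0.001], [0.001, -0.0, -1.0]]
ft_force: [0.4, 0.9, -2.7]
opening: 0.0107
finger_force: 68.4
tcp [0.5376 0.246  0.2165] ang 60.49 j [ 43.5  13.3 -11.5  -0.  -65.1 107. ] F [ 0.4  0.9 -2.7] open 0.0107 t 5.0333
tool shift norm [-1.3597  0.6869  0.0034] mm 457.00167201251435 yaw norm 1.3748015166609093
```

```bash
for i in 1; do python3 -m creep '[{"grip":0,"dx":-0.03,"dy":0.0152,"dz":0,"yaw":0},{"grip":0,"dx":-0.06,"dy":0.0303,"dz":0,"yaw":0},{"grip":0,"dx":-0.08,"dy":0.0404,"dz":0,"yaw":0},{"grip":0,"dx":-0.08,"dy":0.0404,"dz":0,"yaw":0},{"grip":0,"dx":-0.08,"dy":0.0404,"dz":0,"yaw":0},{"grip":0,"dx":-0.08,"dy":0.0404,"dz":0,"yaw":0},{"grip":0,"dx":-0.08,"dy":0.0404,"dz":0,"yaw":0},{"grip":0,"dx":-0.08,"dy":0.0404,"dz":0,"yaw":0},{"grip":0,"dx":-0.08,"dy":0.0404,"dz":0,"yaw":0},{"grip":0,"dx":-0.08,"dy":0.0404,"dz":0,"yaw":0}]'; done
python3 -m creep '[{"grip":0,"dx":-0.08,"dy":0.0404,"dz":0,"yaw":0},{"grip":0,"dx":-0.08,"dy":0.0404,"dz":0,"yaw":0},{"grip":0,"dx":-0.08,"dy":0.0404,"dz":0,"yaw":0},{"grip":0,"dx":-0.08,"dy":0.0404,"dz":0,"yaw":0},{"grip":0,"dx":-0.08,"dy":0.0404,"dz":0,"yaw":0},{"grip":0,"dx":-0.08,"dy":0.0404,"dz":0,"yaw":0},{"grip":0,"dx":-0.08,"dy":0.0404,"dz":0,"yaw":0},{"grip":0,"dx":-0.05,"dy":0.0252,"dz":0,"yaw":0},{"grip":0,"dx":-0.02,"dy":0.0101,"dz":0,"yaw":0},{"grip":0,"dx":0,"dy":0,"dz":0,"yaw":0}]'
python3 -m creep '[{"grip":0,"dx":0,"dy":0,"dz":0,"yaw":0.11},{"grip":0,"dx":0,"dy":0,"dz":0,"yaw":0.119},{"grip":0,"dx":0,"dy":0,"dz":0,"yaw":0.119},{"grip":0,"dx":0,"dy":0,"dz":0,"yaw":0.119},{"grip":0,"dx":0,"dy":0,"dz":0,"yaw":0.119},{"grip":0,"dx":0,"dy":0,"dz":0,"yaw":0.119},{"grip":0,"dx":0,"dy":0,"dz":0,"yaw":0.119},{"grip":0,"dx":0,"dy":0,"dz":0,"yaw":0.119},{"grip":0,"dx":0,"dy":0,"dz":0,"yaw":0.119},{"grip":0,"dx":0,"dy":0,"dz":0,"yaw":0.119}]'
python3 -c "
from h import *
plan(.516,-.2105,.215,-22)"
```

```text
clock: 5.87
tcp_pos: [0.5248, -0.001, 0.2147]
orientation: [[0.493, 0.87, -0.003], [0.87, -0.493, -0.001], [-0.002, -0.002, -1.0]]
ft_force: [1.7, -0.3, -2.1]
opening: 0.0104
finger_force: 68.4
clock: 6.7
tcp_pos: [0.5148, -0.2121, 0.2147]
orientation: [[0.495, 0.869, -0.003], [0.869, -0.495, 0.0], [-0.001, -0.003, -1.0]]
ft_force: [-0.8, 0.1, -1.4]
opening: 0.0108
finger_force: 68.3
clock: 7.53
tcp_pos: [0.5157, -0.2097, 0.2155]
orientation: [[0.983, -0.185, -0.001], [-0.185, -0.983, 0.0], [-0.001, -0.0, -1.0]]
ft_force: [0.4, 0.2, -1.5]
opening: 0.0104
finger_force: 68.3
tcp [ 0.5157 -0.2097  0.2155] ang -10.66 j [ -2.   10.1 -15.7  -0.  -64.2  81.3] F [ 0.4  0.2 -1.5] open 0.0104 t 7.5333
tool shift norm [0.0016 0.0026 0.0015] mm 1.01343240595067 yaw norm 0.18895505213447733
```

```bash
python3 -m creep '[{"grip":0,"dx":0,"dy":0,"dz":0,"yaw":0.1},{"grip":0,"dx":0,"dy":0.002,"dz":0,"yaw":0.089},{"grip":0,"dx":0,"dy":0,"dz":0,"yaw":0},{"grip":0,"dx":0,"dy":0,"dz":0,"yaw":0},{"grip":0,"dx":0,"dy":0,"dz":0,"yaw":0}]'
python3 - <<'E'
from h import *
c0=dict(np.load('top.npz')); m=comp(c0['color'].min(2)>125,461,267,75); m=cv2.morphologyEx(m.astype(np.uint8),cv2.MORPH_CLOSE,np.ones((25,25)))
p=onplane(c0,edge(m),.116)[:,:2]; print('deck',cv2.minAreaRect((p*1000).astype(np.float32)))
plan(.516,-.2105,.215,-22)
z=arm.observe()['tcp_pos'][2]
c=snap('side'); snap('top')
q=proj(c,[[.516,-.21,z-.01]])[0].astype(int); print(q)
cv2.imwrite('pics/s3.png',cv2.resize(c['color'][q[1]-60:q[1]+80,q[0]-90:q[0]+90,::-1],(720,560),interpolation=cv2.INTER_CUBIC))
E
```

```text
clock: 7.95
tcp_pos: [0.5158, -0.2107, 0.2159]
orientation: [[0.93, -0.366, -0.001], [-0.366, -0.93, 0.0], [-0.001, 0.0, -1.0]]
ft_force: [-0.2, 0.6, -1.9]
opening: 0.0106
finger_force: 68.3
deck ((516.0123291015625, -211.19195556640625), (170.53701782226562, 220.8223876953125), 67.4839096069336)
tcp [ 0.5158 -0.2107  0.2159] ang -21.49 j [ -2.1  10.2 -15.6  -0.  -64.2  70.6] F [-0.2  0.6 -1.9] open 0.0106 t 7.95
tool shift norm [ 0.0002 -0.0009  0.0031] mm 0.971033939320791 yaw norm 0.008546966009954814
[392 356]
```

View pics/s3.png

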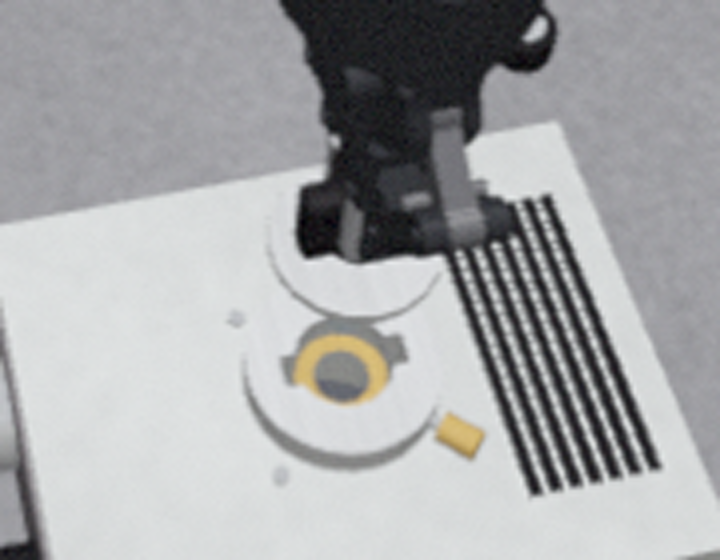

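Crop: the held flange's shaded edge arc runs from (268,240) through (360,318) to (440,275), above and behind the socket at (345,370). I'll fit that arc to get the axis offset.

```bash
cat >> h.py <<'E'
def arc(c,z,cx,cy,th0=-150,th1=-20):
    # sample radially in the world plane z (mid-flange); find darkest pixel along each radius
    g=cv2.GaussianBlur(cv2.cvtColor(c['color'],cv2.COLOR_RGB2GRAY),(0,0),.7).astype(np.float32); P=[]
    r=np.linspace(.024,.032,33)
    for t in np.radians(np.arange(th0,th1,3)):
        W=np.c_[cx+r*np.cos(t),cy+r*np.sin(t),0*r+z]; uv=proj(c,W).astype(np.float32)
        v=cv2.remap(g,uv[:,0][None],uv[:,1][None],cv2.INTER_CUBIC)[0]
        i=v.argmin()
        if 2<i<30 and v[i]<min(v[0],v[-1])-15: P.append([*W[i],np.degrees(t)])
    return np.array(P)
E
python3 - <<'E'
from h import *
z=arm.observe()['tcp_pos'][2]
c=dict(np.load('side.npz'))
cx,cy=.516,-.2107
for k in range(3):
    P=arc(c,z-.009,cx,cy,-220,20); q,s=fit(P,.028); cx,cy=q[:2]
    print(len(P),P[:,3].min(),P[:,3].max(),q,s,fit(P)[0])
E
```

```text
39 -208.0 2.0 [ 0.51500825 -0.20855644  0.028     ] 0.000878101723389074 [ 0.51649832 -0.20724644  0.0296101 ]
39 -208.0 -46.0 [ 0.5148528  -0.20826462  0.028     ] 0.0005491250270327938 [ 0.51495528 -0.20817389  0.02810215]
38 -208.0 -49.0 [ 0.51483099 -0.20828385  0.028     ] 0.0003690026718542431 [ 0.51450768 -0.20858052  0.0276742 ]
```

```bash
python3 -m creep '[{"grip":0,"dx":0.0047,"dy":0.0014,"dz":0.02,"yaw":0.013},{"grip":0,"dx":0,"dy":0,"dz":0.035,"yaw":0},{"grip":0,"dx":0,"dy":0,"dz":0.035,"yaw":0},{"grip":0,"dx":0,"dy":0,"dz":0.035,"yaw":0},{"grip":0,"dx":0,"dy":0,"dz":0.03,"yaw":0},{"grip":0,"dx":0,"dy":0,"dz":0.01,"yaw":0},{"grip":0,"dx":0,"dy":0,"dz":0,"yaw":0},{"grip":0,"dx":0,"dy":0,"dz":0,"yaw":0},{"grip":0,"dx":0,"dy":0,"dz":0,"yaw":0}]'
python3 - <<'E'
from h import *
plan(.516,-.2107,.1665,-22.3)
o=arm.observe(); z=o['tcp_pos'][2]
c=snap('side'); snap('top')
cx,cy=o['tcp_pos'][:2]
for k in range(3):
    P=arc(c,z-.009,cx,cy,-220,20); q,s=fit(P,.028); cx,cy=q[:2]
    print(len(P),P[:,3].min(),P[:,3].max(),q,s,fit(P)[0])
q=proj(c,[[.516,-.21,z-.01]])[0].astype(int); print(q)
cv2.imwrite('pics/s4.png',cv2.resize(c['color'][q[1]-50:q[1]+50,q[0]-60:q[0]+60,::-1],(720,600),interpolation=cv2.INTER_CUBIC))
E
```

```text
clock: 8.8
tcp_pos: [0.5176, -0.2122, 0.1672]
orientation: [[0.924, -0.382, 0.001], [-0.382, -0.924, -0.0], [0.001, -0.0, -1.0]]
ft_force: [1.0, -0.1, -1.1]
opening: 0.011
finger_force: 68.3
tcp [ 0.5176 -0.2122  0.1672] ang -22.46 j [ -2.2  12.7 -19.3   0.  -58.   69.8] F [ 1.  -0.1 -1.1] open 0.011 t 8.8
tool shift norm [-0.0068 -0.0028  0.0025] mm 2.311682248194199 yaw norm -0.0027183038897642103
40 -208.0 2.0 [ 0.51591636 -0.20997298  0.028     ] 0.0004694038752755693 [ 0.51573399 -0.21032466  0.02762539]
53 -208.0 -1.0 [ 0.51575722 -0.2097911   0.028     ] 0.0005174294599146941 [ 0.51548702 -0.21035295  0.02743932]
53 -208.0 -1.0 [ 0.51576541 -0.20979338  0.028     ] 0.0005239520023435525 [ 0.5155     -0.21035107  0.02744106]
[389 375]
```

View pics/s4.png

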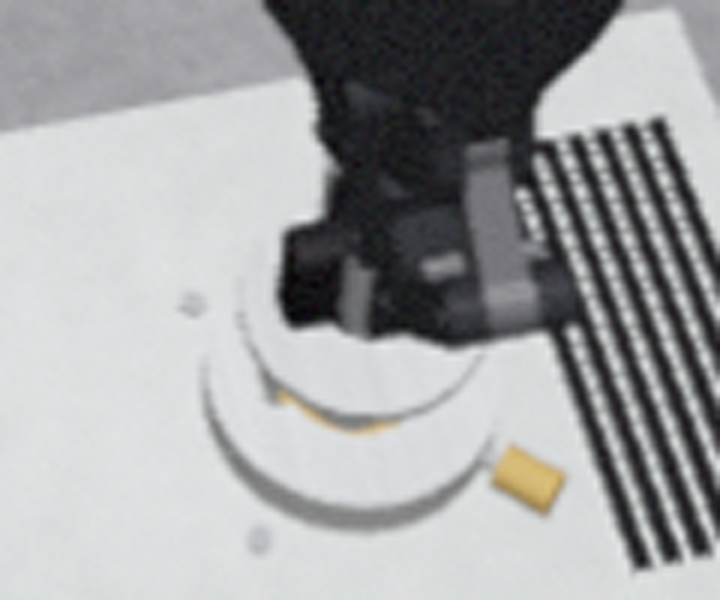

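Crop: the flange arc bottoms at (365,420), above the collar arc bottoming at (365,520), and a little bore with the gold ring still shows at (340,425). One last same-image comparison with the collar arc.

Run:
```python
import h; from h import *
c=dict(np.load('side.npz'))
g=cv2.cvtColor(c['color'],cv2.COLOR_RGB2GRAY).astype(np.float32)
def top_edge(z,cx,cy,R,t0,t1):
    # strongest bright->dark step going outward = upper rim of the disc
    P=[];r=np.linspace(R-.005,R+.004,46)
    for t in np.radians(np.arange(t0,t1,3)):
        W=np.c_[cx+r*np.cos(t),cy+r*np.sin(t),0*r+z]; uv=proj(c,W).astype(np.float32)
        v=cv2.remap(g,uv[:,0][None],uv[:,1][None],cv2.INTER_LINEAR)[0]; d=v[5:]-v[:-5]; i=d.argmin()
        if d[i]<-15: P.append(W[i+2])
    return np.array(P)
for n,z,R in(('flange',arm.observe()['tcp_pos'][2]-.0065,.028),('collar',.13,.034)):
    cx,cy=.516,-.210
    for k in range(4):
        P=top_edge(z,cx,cy,R,-190,-50); q,s=fit(P,R); cx,cy=q[:2]
    print(n,len(P),q,s)
```

```text
flange 37 [ 0.51600574 -0.20967374  0.028     ] 0.0004240052756498939
collar 42 [ 0.51586894 -0.21029509  0.034     ] 0.0003241365073621585
```

```bash
python3 -m creep '[{"grip":0,"dx":0.0006,"dy":0.0017,"dz":0.003,"yaw":0},{"grip":0,"dx":0,"dy":0,"dz":0.005,"yaw":0},{"grip":0,"dx":0,"dy":0,"dz":0.005,"yaw":0},{"grip":0,"dx":0,"dy":0,"dz":0.005,"yaw":0},{"grip":0,"dx":0,"dy":0,"dz":0.005,"yaw":0},{"grip":0,"dx":0,"dy":0,"dz":0.005,"yaw":0},{"grip":0,"dx":0,"dy":0,"dz":0,"yaw":0},{"grip":0,"dx":0,"dy":0,"dz":0,"yaw":0}]'
```

```text
clock: 9.57
tcp_pos: [0.5171, -0.2127, 0.1583]
orientation: [[0.924, -0.382, -0.0], [-0.382, -0.924, -0.0], [-0.0, 0.0, -1.0]]
ft_force: [-0.1, 0.0, -2.0]
opening: 0.0103
finger_force: 68.3
```

```bash
python3 -m creep '[{"grip":0,"dx":0,"dy":0,"dz":0.005,"yaw":0},{"grip":0,"dx":0,"dy":0,"dz":0.005,"yaw":0},{"grip":0,"dx":0,"dy":0,"dz":0.005,"yaw":0},{"grip":0,"dx":0,"dy":0,"dz":0.003,"yaw":0},{"grip":0,"dx":0,"dy":0,"dz":0,"yaw":0},{"grip":0,"dx":0,"dy":0,"dz":0,"yaw":0},{"grip":0,"dx":0,"dy":0,"dz":0,"yaw":0}]'
```

```text
clock: 10.15
tcp_pos: [0.5172, -0.2127, 0.1531]
orientation: [[0.924, -0.382, 0.0], [-0.382, -0.924, -0.0], [0.0, -0.0, -1.0]]
ft_force: [-1.7, 0.8, -1.9]
opening: 0.011
finger_force: 68.3
```

Lugs are in the slots: small side force, no vertical load. Continuing down onto the spring.

```bash
python3 -m creep '[{"grip":0,"dx":0,"dy":0,"dz":0.005,"yaw":0},{"grip":0,"dx":0,"dy":0,"dz":0.005,"yaw":0},{"grip":0,"dx":0,"dy":0,"dz":0.005,"yaw":0},{"grip":0,"dx":0,"dy":0,"dz":0,"yaw":0},{"grip":0,"dx":0,"dy":0,"dz":0,"yaw":0}]'
python3 -m creep '[{"grip":0,"dx":0,"dy":0,"dz":0.005,"yaw":0},{"grip":0,"dx":0,"dy":0,"dz":0.005,"yaw":0},{"grip":0,"dx":0,"dy":0,"dz":0.005,"yaw":0},{"grip":0,"dx":0,"dy":0,"dz":0,"yaw":0},{"grip":0,"dx":0,"dy":0,"dz":0,"yaw":0}]'
```

```text
clock: 10.57
tcp_pos: [0.5174, -0.2127, 0.1488]
orientation: [[0.924, -0.382, 0.001], [-0.382, -0.924, -0.0], [0.001, -0.0, -1.0]]
ft_force: [-0.5, -0.4, 2.2]
opening: 0.0106
finger_force: 68.8
clock: 10.98
tcp_pos: [0.5174, -0.2128, 0.1442]
orientation: [[0.924, -0.382, 0.0], [-0.382, -0.924, -0.0], [0.001, 0.0, -1.0]]
ft_force: [-0.5, 1.1, 5.2]
opening: 0.0104
finger_force: 69.1
```

```bash
python3 -m creep '[{"grip":0,"dx":0,"dy":0,"dz":0.004,"yaw":0},{"grip":0,"dx":0,"dy":0,"dz":0.003,"yaw":0},{"grip":0,"dx":0,"dy":0,"dz":0,"yaw":0},{"grip":0,"dx":0,"dy":0,"dz":0,"yaw":0}]'
python3 -m creep '[{"grip":0,"dx":0,"dy":0,"dz":0.0025,"yaw":0},{"grip":0,"dx":0,"dy":0,"dz":0,"yaw":0},{"grip":0,"dx":0,"dy":0,"dz":0,"yaw":0}]'
```

```text
clock: 11.32
tcp_pos: [0.5174, -0.2127, 0.1422]
orientation: [[0.924, -0.382, 0.001], [-0.382, -0.924, -0.0], [0.001, -0.0, -1.0]]
ft_force: [-0.5, 0.9, 5.7]
opening: 0.0109
finger_force: 69.3
clock: 11.57
tcp_pos: [0.5174, -0.2128, 0.1415]
orientation: [[0.924, -0.382, 0.001], [-0.382, -0.924, -0.0], [0.001, -0.0, -1.0]]
ft_force: [-0.7, 2.4, 6.5]
opening: 0.0107
finger_force: 69.6
```

```bash
python3 -m creep '[{"grip":0,"dx":0,"dy":0,"dz":0.0025,"yaw":0},{"grip":0,"dx":0,"dy":0,"dz":0,"yaw":0},{"grip":0,"dx":0,"dy":0,"dz":0,"yaw":0}]'
python3 -m creep '[{"grip":0,"dx":0,"dy":0,"dz":0.0025,"yaw":0},{"grip":0,"dx":0,"dy":0,"dz":0,"yaw":0},{"grip":0,"dx":0,"dy":0,"dz":0,"yaw":0}]'
```

```text
clock: 11.82
tcp_pos: [0.5174, -0.2128, 0.1414]
orientation: [[0.924, -0.382, 0.001], [-0.382, -0.924, -0.0], [0.001, 0.0, -1.0]]
ft_force: [-2.3, 1.2, 10.4]
opening: 0.0108
finger_force: 70.2
clock: 12.07
tcp_pos: [0.5175, -0.2128, 0.1414]
orientation: [[0.924, -0.382, 0.001], [-0.382, -0.924, -0.001], [0.001, 0.0, -1.0]]
ft_force: [-4.6, 3.2, 16.2]
opening: 0.0105
finger_force: 71.1
```

Flush at z = 0.1414. I'll twist in stages about the holder's axis, which sits about 1.8 mm along tool −x, and watch the forces.

```bash
python3 -m creep '[{"grip":0,"dx":0,"dy":0.0004,"dz":-0.001,"yaw":0.06},{"grip":0,"dx":0,"dy":0.0006,"dz":0,"yaw":0.1},{"grip":0,"dx":0,"dy":0.0006,"dz":0,"yaw":0.1},{"grip":0,"dx":0,"dy":0.0006,"dz":0,"yaw":0.1},{"grip":0,"dx":0,"dy":0,"dz":0,"yaw":0},{"grip":0,"dx":0,"dy":0,"dz":0,"yaw":0}]'; python3 -c "
from h import *
plan(.5175,-.2128,.1414,-112);print(arm.observe()['torque'])"
```

```text
clock: 12.57
tcp_pos: [0.5178, -0.2138, 0.1414]
orientation: [[0.718, -0.696, 0.002], [-0.696, -0.718, -0.001], [0.002, -0.001, -1.0]]
ft_force: [-1.0, -0.1, 9.9]
opening: 0.0105
finger_force: 70.2
tcp [ 0.5178 -0.2138  0.1414] ang -44.09 j [ -2.4  14.1 -21.2   0.1 -54.6  48.2] F [-1.  -0.1  9.9] open 0.0105 t 12.5667
tool shift norm [-0.003  -0.0017  0.    ] mm 1.04845114744467 yaw norm 1.1318708834017182
[-0.06214219  0.50159269 -0.09425292]
```

```bash
python3 -m creep '[{"grip":0,"dx":0,"dy":0.0006,"dz":0.001,"yaw":0.1},{"grip":0,"dx":0,"dy":0.0006,"dz":0,"yaw":0.1},{"grip":0,"dx":0,"dy":0.0006,"dz":0,"yaw":0.1},{"grip":0,"dx":0,"dy":0.0006,"dz":0,"yaw":0.1},{"grip":0,"dx":0,"dy":0.0006,"dz":0,"yaw":0.1},{"grip":0,"dx":0,"dy":0.0006,"dz":0,"yaw":0.1},{"grip":0,"dx":0,"dy":0.0006,"dz":0,"yaw":0.1},{"grip":0,"dx":0,"dy":0,"dz":0,"yaw":0},{"grip":0,"dx":0,"dy":0,"dz":0,"yaw":0}]'; python3 -c "
from h import *
plan(.5175,-.2128,.1414,-112);print(arm.observe()['torque'])"
```

```text
clock: 13.32
tcp_pos: [0.5169, -0.2142, 0.1414]
orientation: [[0.068, -0.998, 0.003], [-0.998, -0.068, -0.001], [0.001, -0.003, -1.0]]
ft_force: [-0.9, 1.4, 13.2]
opening: 0.0106
finger_force: 70.6
tcp [ 0.5169 -0.2142  0.1414] ang -86.09 j [ -2.4  14.  -21.3   0.1 -54.5   6.3] F [-0.9  1.4 13.2] open 0.0106 t 13.3167
tool shift norm [-0.0047 -0.0022  0.0001] mm 1.5469346722081363 yaw norm 0.4319116821105799
[ 0.41556706  0.57741124 -0.16569866]
```

```bash
python3 -m creep '[{"grip":0,"dx":0,"dy":0.0006,"dz":0,"yaw":0.1},{"grip":0,"dx":0,"dy":0.0006,"dz":0,"yaw":0.1},{"grip":0,"dx":0,"dy":0.0006,"dz":0,"yaw":0.1},{"grip":0,"dx":0,"dy":0.0006,"dz":0,"yaw":0.1},{"grip":0,"dx":0,"dy":0.0002,"dz":0,"yaw":0.04},{"grip":0,"dx":0,"dy":0,"dz":0,"yaw":0},{"grip":0,"dx":0,"dy":0,"dz":0,"yaw":0}]'; python3 -c "
from h import *
plan(.5175,-.2128,.1414,-116.4);print(arm.observe()['torque'])"
python3 -m creep '[{"grip":0,"dx":0,"dy":0.0001,"dz":0,"yaw":0.025},{"grip":0,"dx":0,"dy":0.0001,"dz":0,"yaw":0.025},{"grip":0,"dx":0,"dy":0,"dz":0,"yaw":0},{"grip":0,"dx":0,"dy":0,"dz":0,"yaw":0}]'; python3 -c "
from h import *
plan(.5175,-.2128,.1414,-116.4);print(arm.observe()['torque'])"
```

```text
clock: 13.9
tcp_pos: [0.5159, -0.2141, 0.1414]
orientation: [[-0.382, -0.924, 0.002], [-0.924, 0.382, -0.001], [-0.0, -0.003, -1.0]]
ft_force: [-2.6, 1.4, 14.6]
opening: 0.0107
finger_force: 70.7
tcp [ 0.5159 -0.2141  0.1414] ang -112.46 j [ -2.4  14.  -21.4   0.1 -54.5 -20.1] F [-2.6  1.4 14.6] open 0.0107 t 13.9
tool shift norm [-0.0059 -0.0032  0.0001] mm 2.0047970581689274 yaw norm 0.0656488376529353
[ 0.75812789  0.87509482 -0.09544342]
clock: 14.23
tcp_pos: [0.5155, -0.2138, 0.1414]
orientation: [[-0.429, -0.903, 0.002], [-0.903, 0.429, -0.001], [-0.0, -0.002, -1.0]]
ft_force: [-3.6, 4.1, 15.2]
opening: 0.0107
finger_force: 70.9
tcp [ 0.5155 -0.2138  0.1414] ang -115.42 j [ -2.4  13.9 -21.4   0.  -54.6 -23. ] F [-3.6  4.1 15.2] open 0.0107 t 14.2333
tool shift norm [-0.0059 -0.0045  0.0001] mm 2.2241485921369133 yaw norm 0.01640113881872433
[1.35275969 1.44020443 0.22365049]
```

```bash
python3 -m creep '[{"grip":0,"dx":0,"dy":0,"dz":0,"yaw":0.015},{"grip":0,"dx":0,"dy":0,"dz":0,"yaw":0.01},{"grip":0,"dx":0,"dy":0,"dz":0,"yaw":0},{"grip":0,"dx":0,"dy":0,"dz":0,"yaw":0}]'; python3 -c "
from h import *
plan(.5175,-.2128,.1414,-116.4);print(arm.observe()['torque'])"
```

```text
clock: 14.57
tcp_pos: [0.5152, -0.2136, 0.1414]
orientation: [[-0.452, -0.892, 0.001], [-0.892, 0.452, -0.0], [-0.0, -0.001, -1.0]]
ft_force: [-5.1, 5.2, 17.3]
opening: 0.0105
finger_force: 71.2
tcp [ 0.5152 -0.2136  0.1414] ang -116.9 j [ -2.4  13.9 -21.4   0.  -54.6 -24.5] F [-5.1  5.2 17.3] open 0.0105 t 14.5667
tool shift norm [-0.0058 -0.0057 -0.    ] mm 2.4440819969884844 yaw norm -0.008265844777909119
[1.89306407 1.85922872 0.43229868]
```

```bash
python3 -m creep '[{"grip":0,"dx":0,"dy":0,"dz":0,"yaw":0.01},{"grip":0,"dx":0,"dy":0,"dz":0,"yaw":0.01},{"grip":0,"dx":0,"dy":0,"dz":0,"yaw":0},{"grip":0,"dx":0,"dy":0,"dz":0,"yaw":0},{"grip":0,"dx":0,"dy":0,"dz":0,"yaw":0}]'
python3 - <<'E'
from h import *
plan(.5175,-.2128,.1414,-116.4);print(arm.observe()['torque'])
c=snap('side'); q=proj(c,[[.516,-.21,.14]])[0].astype(int)
cv2.imwrite('pics/s5.png',cv2.resize(c['color'][q[1]-50:q[1]+50,q[0]-60:q[0]+60,::-1],(720,600),interpolation=cv2.INTER_CUBIC))
E
```

```text
clock: 14.98
tcp_pos: [0.5149, -0.2134, 0.1414]
orientation: [[-0.471, -0.882, 0.001], [-0.882, 0.471, -0.0], [-0.0, -0.001, -1.0]]
ft_force: [-6.4, 6.2, 17.6]
opening: 0.0106
finger_force: 71.4
tcp [ 0.5149 -0.2134  0.1414] ang -118.09 j [ -2.4  13.9 -21.4   0.  -54.6 -25.7] F [-6.4  6.2 17.6] open 0.0106 t 14.9833
tool shift norm [-0.0057 -0.0066  0.0001] mm 2.6345344518161546 yaw norm -0.028123954032816794
[2.33740076 2.2272706  0.49655405]
```

View pics/s5.png

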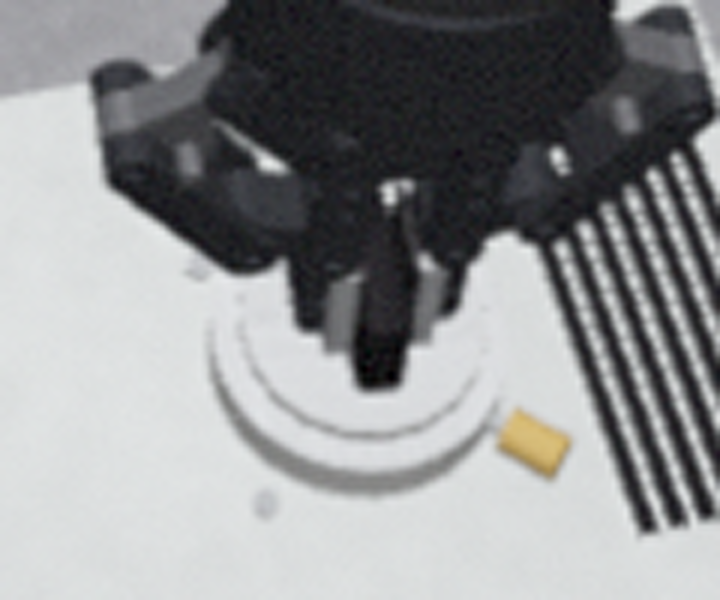

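Crop: the flange arc (bottom at (370,435)) sits flush and concentric on the collar, with the wing at (380,340) between the pads. Torque has levelled off at the stop, and z is at the flush height with about 18 N down. Handing in.

```bash
python3 -c "
from h import *
print(arm.job_done())"
```

```text
the job is handed in; nothing more can be done
None
```

The middle-sized lamp holder is in the socket, pressed flush on the collar and turned clockwise to the stop, with the wing still gripped. I handed the job in at about 15 s of the 54 s allowed; no verdict came back.

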